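Open the thimble well of a sewing box with sliding covers

TASK

On the charity-sale table stands a sewing box with four wells and three sliding wooden covers. To show buyers the well under the square-knobbed cover, first slide the round-knobbed cover into the open well and press it fully home against the stop strip inside the rim, then slide the square-knobbed cover into the place the round one left and press that home too. Slide the covers without lifting them, end each slide with a short steady push of about 10 N and never push harder than 25 N against the rim; leave the bar-knobbed cover and everything else on the table alone.

Things in the scene. Friction and masses are not known exactly. Their poses are not given: they have to be found in the camera images.
- rim: rim of the fixed wooden sewing box (199 mm square, any yaw), top 43 mm above the table, 3 mm above the covers. Origin: underside of the box, where the cross of dividers meets (wells' middle); x, y along its sides. Four wells, 2 x 2, centred about 40 mm out in x and y; three have covers. +x and +y walls: inner faces 80.5 mm from the origin, outer 92.5; -x and -y sides: outer 106.5.
- open_well (a point): centre of the one open well, in the -x -y corner of the box, at the height of the ledges and dividers on which covers slide (30 mm above the table). Axes as the rim's. Covers only ever have to slide along -x or -y.
- box_top (a point): above the rim's origin, at the covers' tops (40 mm above the table). On the -x and -y sides a stiff wooden strip inside the rim is the stop; hand-set, its inner face lies 80.5 to 88.5 mm out, each differently and unmeasured. So a cover is home with its centre 41.5 to 49.5 mm out: slide on slowly until you feel it (some 10 N within 2 mm). 4 N kept for 0.3 s is home; over 25 N does harm.
- round_knob (a point): Wooden cover 78 x 78 x 10 mm, loose, about 0.12 kg, sliding on the ledges, with a round upright knob, 34 mm across, 36 mm high. This point: the knob's centre line, half-way up, 28 mm above the cover's underside, 58 above the table; axes as the rim's. Starts in either corner beside the open well (+x -y or -x +y).
- square_knob (a point): Wooden cover 78 x 78 x 10 mm, loose, about 0.12 kg, sliding on the ledges, with a square upright knob, 22 x 22 mm (sides along the box's), 36 mm high. This point: the knob's centre line, half-way up, 28 mm above the cover's underside, 58 above the table; axes as the rim's. Starts in the corner diagonally across from the open well (+x +y).
- bar_knob (a point): Wooden cover 78 x 78 x 10 mm, loose, about 0.12 kg, sliding on the ledges, with a bar-shaped knob, 52 mm long (along the box's x), 12 mm wide, 36 mm high. This point: the knob's centre line, half-way up, 28 mm above the cover's underside, 58 above the table; axes as the rim's. Starts in the other corner beside the open well and stays there.
- spool: bystander: a wooden thread spool, 34 mm across, 44 mm high; origin at the centre of its underside. To be left alone.
- tin: bystander: a low round aluminium tin, 52 mm across, 34 mm high; origin at the centre of its underside. To be left alone.
- jar: bystander: a small glass jar, 44 mm across, 55 mm high; origin at the centre of its underside. To be left alone.
- vase: bystander: a white vase, 84 mm across, 205 mm high; origin at the centre of its underside. To be left alone.
- mug: bystander: a blue mug, 80 mm across, 85 mm high; origin at the centre of its underside. To be left alone.
- candy: bystander: a glass sweet bowl with lid, 110 mm across, 90 mm high; origin at the centre of its underside. To be left alone.
- book: bystander: a blue book lying flat, 150 x 210 x 22 mm; origin at the centre of its underside. To be left alone.
Mind the look-alikes: they are no part of the job. Leave any pink look-alike of the part that bears square_knob alone.

How it is judged:
On the way, in this order (a step that is already met when the one before it is completed fails the run):
1. the round-knob cover is in the well that was open and pressed home against the rim with 4 to 25 N (((y of bar_knob in the frame of rim above 0 m and x of round_knob in the frame of rim below -0.0395 m and y of round_knob in the frame of rim below -0.034 m) or (y of bar_knob in the frame of rim below 0 m and y of round_knob in the frame of rim below -0.0395 m and x of round_knob in the frame of rim below -0.034 m)) and contact force between round and rim between 4 and 25 N), for 0.2 s.
2. the square-knob cover is in the place the round one left and pressed home against the rim with 4 to 25 N (((y of bar_knob in the frame of rim above 0 m and x of round_knob in the frame of rim below -0.0395 m and y of round_knob in the frame of rim below -0.034 m) or (y of bar_knob in the frame of rim below 0 m and y of round_knob in the frame of rim below -0.0395 m and x of round_knob in the frame of rim below -0.034 m)) and ((y of bar_knob in the frame of rim above 0 m and y of square_knob in the frame of rim below -0.0395 m and x of square_knob in the frame of rim above 0.034 m) or (y of bar_knob in the frame of rim below 0 m and x of square_knob in the frame of rim below -0.0395 m and y of square_knob in the frame of rim above 0.034 m)) and contact force between square and rim between 4 and 25 N), for 0.2 s.
At the end, for the whole second after the job is handed in: Round-knob cover flat in the well that was open, square-knob cover flat in the place the round one left, each centred at least 39.5 mm out from the box's middle the way it was slid and 34 mm out sideways; bar-knob cover within 8 mm of its start; all still and let go (((y of bar_knob in the frame of rim above 0 m and x of round_knob in the frame of rim below -0.0395 m and y of round_knob in the frame of rim below -0.034 m) or (y of bar_knob in the frame of rim below 0 m and y of round_knob in the frame of rim below -0.0395 m and x of round_knob in the frame of rim below -0.034 m)) and ((y of bar_knob in the frame of rim above 0 m and y of square_knob in the frame of rim below -0.0395 m and x of square_knob in the frame of rim above 0.034 m) or (y of bar_knob in the frame of rim below 0 m and x of square_knob in the frame of rim below -0.0395 m and y of square_knob in the frame of rim above 0.034 m)) and linear speed of each of round, square, bar below 0.01 m/s and z of each of round_knob, square_knob, bar_knob in the frame of rim below 0.0605 m and distance of bar_knob from where it was at the start of the episode below 0.008 m); the robot touches nothing.
It fails at once if a cover is pushed against the rim with more than 25 N (contact force between any of round, square, bar and rim above 25 N).
It fails at once if a cover is lifted or tipped out of its slide (more than 6 mm) (z of any of round_knob, square_knob, bar_knob in the frame of rim above 0.064 m).
It fails at once if the bar-knob cover is shifted by more than 8 mm (distance of bar_knob from where it was at the start of the episode above 0.008 m).
It fails at once if the square-knob cover leaves its corner before the round-knob cover has reached the open compartment (distance of square_knob from where it was at the start of the episode above 0.012 m and not ((y of bar_knob in the frame of rim above 0 m and x of round_knob in the frame of rim below -0.036 m) or (y of bar_knob in the frame of rim below 0 m and y of round_knob in the frame of rim below -0.036 m))).
It fails at once if a bystander is knocked or moved by more than 25 mm (distance of any of spool, tin, jar, vase, mug, candy, book from where it was at the start of the episode above 0.025 m).
It also fails if it takes over 72 s, if anything falls off the work surface, if the arm or the gripper's body presses on something with over 40 N, if the wrist force passes 120 N, or if a joint passes its speed limit or range.

ROBOT

A 6-joint arm with a two-finger parallel gripper is mounted at the origin on the work surface. World frame = base frame: x ahead of the robot, y to its left, z up, the work surface at z = 0. Lengths are in m, angles in rad, forces in N, time in s.
With the tool pointing down it reaches from about 0.3 to 0.75 m from the base axis. Payload 8.5 kg.
Tool frame: the origin (TCP) lies at the centre of the arm's flange, where the gripper is bolted on; the fingertips stand 166 mm ahead of it and the grasp point (between the pads) lies 147 mm ahead of it; z points along the fingers, y is the line along which they close (so a half turn about z gives the same grasp; the last joint's range is limited). The gripper opens to 88 mm and grips with 3 to 60 N. Pads are 18 mm wide; open, the fingers measure 123 mm over their backs; the gripper's body (75 mm by 187 mm) begins 45 mm behind the grasp point.
Start: joints at [0.943, 0.381, 1.297, -0, 1.464, -0.215], TCP at [0.221, 0.504, 0.405] pointing down, gripper open.
Joint ranges: [-3.11, 3.11], [-0.89, 2.33], [0.22, 2.48], [-1.42, 4.56], [0.17, 2.85], [-2.88, 2.88]. Speed limits (rad/s): [2.39, 2.39, 3.14, 3.14, 3.14, 3.14].

INTERFACE

Orientations are given as a rotation vector (axis times angle).
In Python, from bench import * gives the robot as it stands.
- The arm moves only by the tool jog_arm, never from a script. Its argument "rows" is text: rows parted by semicolons, each of 5 numbers parted by spaces: the opening, from -1 (shut) to 1 (fully open), so that 0 is half open, then the shift along the tool's x, y, z in m, then the turn about the tool's z in degrees. In form: grip dx dy dz yaw; .... A call has 1 to 8 rows; each row is the pose to reach, as a shift and turn from the pose commanded when the call began, along the tool's axes at that moment; what a row does not reach only later rows make up. A row lasts 1/10 s, in which the tool goes at most 50 mm and 8.59 degrees, less where a joint would pass 70% of its speed; a pose out of reach is approached as far as the arm can. A call with a gripper value outside its range is refused whole. The fingers move at their own pace and stop on an object; "grip_force" is the grip in N (left out, the last holds). Time passes only in rows, so rows that repeat a pose let the fingers close. It gives the time, the measured TCP pose, the force, the opening and the grip force at its end, in the units of the state.
- observe(): the state, without advancing time (a new reading comes with each control period).
- camera(name): name is "scene" or "top"; returns a dict with "pixels" (384x512x3 uint8, blue, green, red), "fx", "fy", "cx", "cy" (pixels), "rvec" (rotation vector, rad) and "tvec" (3), from world to camera coordinates, as OpenCV has them. Camera axes: x right, y down, z forward; pixel columns grow to the right and rows downward; lengths in m; the calibration is good to about 2 mm. A picture is of the moment at which its call begins. There is no depth.
- sign_off(): hands the job in; it is judged then, once.
The state is a dict: "time": time; "q": joint angles; "qd": joint speeds; "joint_efforts": joint torques, N m; "tcp_pos": TCP position; "tool_rot": TCP orientation; "wrist_force": force on the tool from outside, world axes, zero at the start; "moment": the same for the moment, N m; "grip_width": finger opening in m; "gripper_force": force on a finger pad.
Only numpy, scipy, OpenCV 4.12 (cv2) and the standard library are available. Lean on these libraries where they do the work, as an engineer would, in place of code of your own. Each camera call takes 0.05 s, during which the arm holds its last target. There are 200 camera calls.

## Working session

There is one attempt and no reset: what is moved stays moved. The work goes in short steps, Python scripts to look and compute and a tool call to move; the robot and the scene stay as the last step left them, time stands still between calls to the robot, and variables do not carry over. Pictures are saved under pics/ and viewed, at most 10 in all, crops included, and the job is handed in when it is done.

Besides the shell and the picture viewer there is one more tool, called as a command line: name --argument value ..., lists and objects as JSON in quotes. jog_arm: Moves the arm, as the interface text tells. Its arguments: {"type":"object","properties":{"rows":{"type":"string"},"grip_force":{"type":"number"}},"required":["rows"]}

```bash
mkdir -p pics
python3 - <<'E'
from bench import *
import cv2
o=observe();print({k:o[k] for k in('time','tcp_pos','tool_rot','wrist_force','grip_width')})
for n in('scene','top'):
    c=camera(n);cv2.imwrite(f'pics/{n}0.png',c['pixels']);print(n,c['fx'],c['cx'],c['cy'],c['rvec'],c['tvec'])
E
```

```text
{'time': 0.0, 'tcp_pos': array([0.22061888, 0.50376772, 0.4041287 ]), 'tool_rot': array([-6.43702946e-01, -3.07430526e+00,  2.09021737e-03]), 'wrist_force': array([-0.45535988,  0.69656067,  0.06043626]), 'grip_width': 0.08790652204022276}
scene 439.272656150535 266.18640648541117 184.69888878881474 [ 1.26491204  2.35951987 -0.83794775] [ 0.29547682 -0.30606952  1.58504386]
top 483.027347966569 256.72033095074516 199.6098863229988 [ 2.09915951 -2.14118434  0.21618042] [-0.00607925  0.54471943  1.36511164]
```

View pics/top0.png

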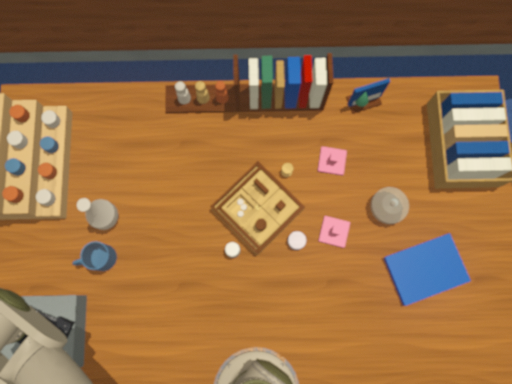

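View pics/scene0.png

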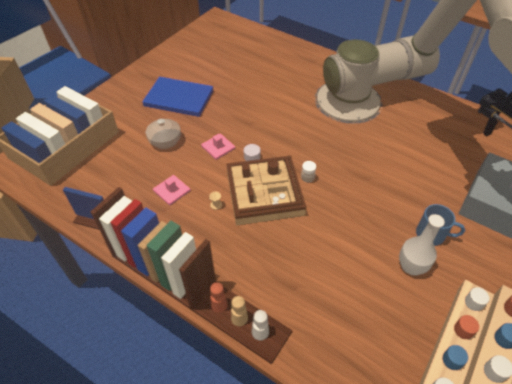

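The top view shows the box centred near (257,208), with the open well on the left (241,207). The round knob is at the bottom (261,225), the square at the right (280,206) and the bar at the top (261,186). Next I'll zoom in on both views.

Run:
```python
import cv2,numpy as np
a=cv2.imread('pics/top0.png')[155:260,205:310];b=cv2.imread('pics/scene0.png')[145:230,215:315]
a=cv2.resize(a,None,fx=5,fy=5,interpolation=2);cv2.imwrite('pics/tc.png',a)
b=cv2.resize(b,None,fx=6,fy=6,interpolation=2);cv2.imwrite('pics/sc.png',b)
```

```text
(no output)
```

View pics/tc.png

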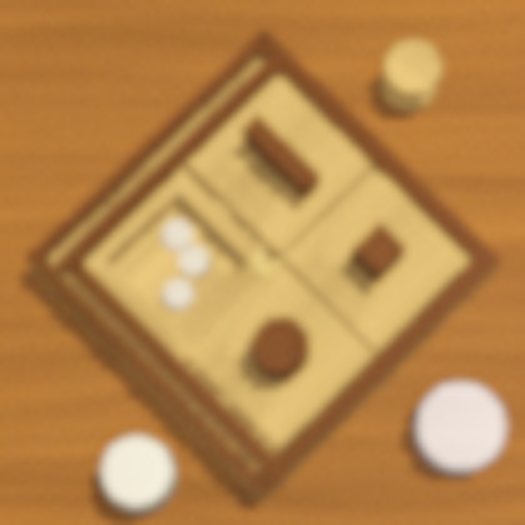

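View pics/sc.png

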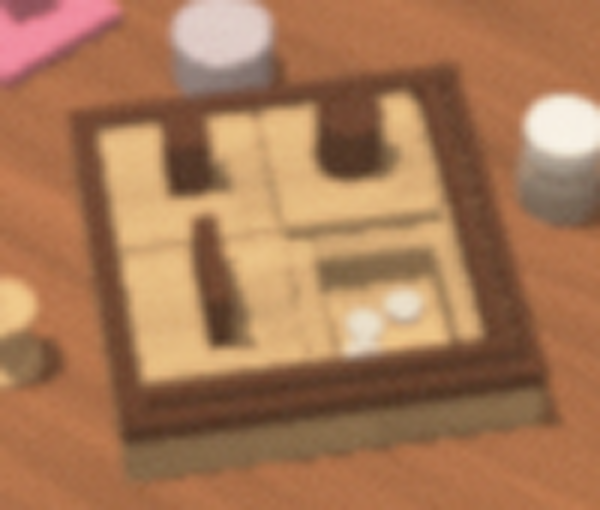

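The crops show the open well on the left and the round knob at the bottom, which is the +x -y corner. The bar is at the top (-x +y) and the square on the right (+x +y). So box +x points down-right in the image and +y up-right: the round slides along -x and the square along -y. Next I'll measure.

```bash
cat > h.py <<'E'
import cv2,numpy as np
from bench import *
def ray(c,uv,z):
    R=cv2.Rodrigues(np.array(c['rvec'],float))[0];o=-R.T@np.array(c['tvec'],float)
    d=R.T@np.array([(uv[0]-c['cx'])/c['fx'],(uv[1]-c['cy'])/c['fy'],1]);return o+d*(z-o[2])/d[2]
def proj(c,p):
    K=np.array([[c['fx'],0,c['cx']],[0,c['fy'],c['cy']],[0,0,1.]])
    return cv2.projectPoints(np.array(p,float).reshape(-1,3),np.array(c['rvec'],float),np.array(c['tvec'],float),K,None)[0][:,0]
E
python3 - <<'E'
from h import *
for n,roi in(('top',(205,155,105,105)),('scene',(225,150,85,75))):
    c=camera(n);x,y,w,h=roi;im=c['pixels'][y:y+h,x:x+w]
    S=6;big=cv2.resize(im,None,fx=S,fy=S,interpolation=cv2.INTER_CUBIC)
    b,g,r=[big[...,i].astype(int) for i in range(3)]
    m=((g<(100 if n=='top' else 95))&(r<150)).astype(np.uint8)*255
    cs,hier=cv2.findContours(m,cv2.RETR_CCOMP,cv2.CHAIN_APPROX_NONE)
    cv2.imwrite(f'pics/m_{n}.png',m)
    for k in cs:
        a=cv2.contourArea(k)
        if a>600:
            M=cv2.moments(k);uv=((M['m10']/M['m00']+.5)/S-.5+x,(M['m01']/M['m00']+.5)/S-.5+y)
            R=cv2.minAreaRect(k)
            print(n,int(a),np.round(uv,1),np.round(ray(c,uv,.058),4),'rect',[round(v,1) for v in R[1]],round(R[2],1))
            if a>30000:
                ex=k[[k[:,0,1].argmin(),k[:,0,0].argmax(),k[:,0,1].argmax(),k[:,0,0].argmin()],0]
                for e in ex:
                    uv=(e+.5)/S-.5+[x,y];print('   corner',uv.round(1),ray(c,uv,.043).round(4))
E
python3 -c "
import cv2,numpy as np
a=cv2.imread('pics/m_top.png');b=cv2.imread('pics/m_scene.png')
o=np.zeros((630,1140,3),np.uint8);o[:,:630]=a;o[:450,630:]=b
cv2.imwrite('pics/m.png',cv2.resize(o,(798,441)))"
```

```text
top 922 [226.3 256. ] [0.3808 0.0735 0.058 ] rect [72.4, 27.1] 41.5
top 724 [288.4 246.4] [ 0.4048 -0.1051  0.058 ] rect [74.8, 22.1] 52.2
top 3137 [260.2 225. ] [ 0.4685 -0.0253  0.058 ] rect [57.1, 70.4] 33.7
top 1707 [279.6 205.9] [ 0.5237 -0.0833  0.058 ] rect [36.8, 52.3] 45.0
top 2805 [260.3 186.8] [ 0.582  -0.0283  0.058 ] rect [100.0, 33.7] 41.9
top 686 [281.4 175.3] [ 0.6157 -0.0914  0.058 ] rect [53.8, 23.8] 47.5
top 167329 [255.8 208.7] [ 0.5167 -0.0137  0.058 ] rect [407.3, 426.4] 45.0
   corner [257.2 161.1] [ 0.6649 -0.0209  0.043 ]
   corner [303.4 207.4] [ 0.5205 -0.1543  0.043 ]
   corner [253.6 256.1] [ 0.3803 -0.0045  0.043 ]
   corner [209.2 209.9] [0.5184 0.1235 0.043 ]
top 3988 [237.4 229.6] [0.4564 0.041  0.058 ] rect [332.3, 17.0] 45.1
top 115225 [260.  207.3] [ 0.5207 -0.0258  0.058 ] rect [341.5, 346.5] 45.0
   corner [259.9 168.9] [ 0.6404 -0.0284  0.043 ]
   corner [299.4 206.2] [ 0.5242 -0.1427  0.043 ]
   corner [259.2 246.1] [ 0.4089 -0.0215  0.043 ]
   corner [220.6 207.2] [0.5258 0.0901 0.043 ]
top 7058 [235.6 186.8] [0.5833 0.0445 0.058 ] rect [22.9, 358.7] 46.1
scene 3046 [250.5 192.6] [ 0.5867 -0.0222  0.058 ] rect [125.3, 32.2] 79.2
scene 141263 [264.7 187.2] [5.481e-01 2.000e-04 5.800e-02] rect [409.3, 439.7] 80.8
   corner [260.1 154.2] [ 0.4367 -0.09    0.043 ]
   corner [308.1 214.9] [0.5531 0.1462 0.043 ]
   corner [235.9 219.1] [ 0.6746 -0.0096  0.043 ]
   corner [226.1 163.8] [ 0.5267 -0.1527  0.043 ]
scene 82418 [261.9 185.8] [ 0.5483 -0.0094  0.058 ] rect [267.8, 367.2] 82.8
   corner [280.6 159.2] [ 0.4191 -0.0268  0.043 ]
   corner [295.6 199.4] [0.5261 0.0902 0.043 ]
   corner [239.2 209.2] [ 0.6427 -0.0214  0.043 ]
   corner [230.1 169.4] [ 0.5383 -0.1293  0.043 ]
```

View pics/m.png

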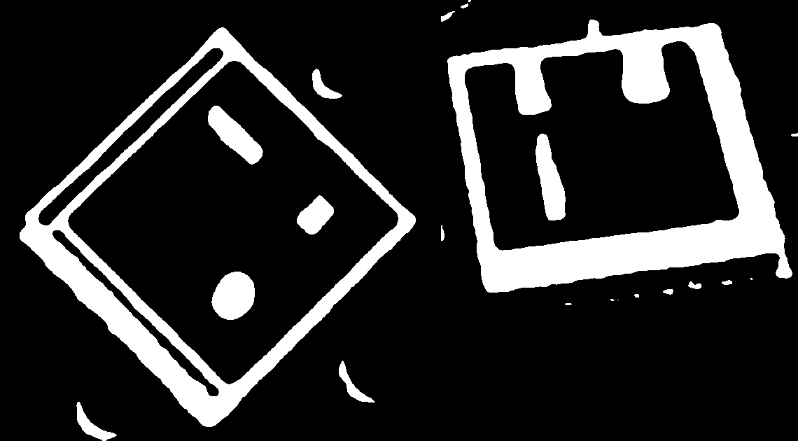

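```bash
cat >> h.py <<'E'
yaw=np.deg2rad(-136.5);X=np.array([np.cos(yaw),np.sin(yaw),0]);Y=np.array([-X[1],X[0],0]);O=np.array([.5265,-.028,0])
def info(target=None,close=None):
    s=observe();T=cv2.Rodrigues(np.array(s['tool_rot']))[0];p=np.array(s['tcp_pos']);f=np.array(s['wrist_force'])
    print('t',round(s['time'],2),'tcp',p.round(4),'box xy',round((p-O)@X*1000,1),round((p-O)@Y*1000,1),'F box',(f@X).round(1),(f@Y).round(1),f[2].round(1),'w',round(s['grip_width'],4),'gf',s['gripper_force'],'q6',round(s['q'][5],2))
    print('tool axes in box: x',(T[:,0]@X).round(3),(T[:,0]@Y).round(3),'y',(T[:,1]@X).round(3),(T[:,1]@Y).round(3),'zz',T[2,2].round(4))
    if target is not None: print('shift tool',(T.T@(np.array(target)-p)).round(4))
    if close is not None:
        v=T.T@close;a=np.degrees(np.arctan2(-v[0],v[1]));print('yaw',round((a+90)%180-90,2))
E
python3 -c "
from h import *
print((np.array([.4685,-.0253,0])-O)@X,(np.array([.4685,-.0253,0])-O)@Y,(np.array([.5237,-.0833,0])-O)@X,(np.array([.5237,-.0833,0])-O)@Y)
info([.4695,-.0258,.300],X)"
```

```text
0.0402131561643395 -0.04188307619197086 0.040097056274698936 0.03818580990503705
t 0.2 tcp [0.2206 0.5038 0.4044] box xy -144.2 -596.3 F box 0.7 -0.4 0.4 w 0.0879 gf 0.0 q6 -0.22
tool axes in box: x 0.388 -0.922 y -0.922 -0.388 zz -1.0
shift tool [-0.4404 -0.3852  0.1046]
yaw 22.85
```

jog_arm --rows "0.3 -0.22 -0.193 0 0; 0.3 -0.22 -0.193 0 0; 0.3 -0.22 -0.193 0 0; 0.3 -0.22 -0.193 0 0; 0.3 -0.22 -0.193 0 0; 0.3 -0.22 -0.193 0 0; 0.3 -0.22 -0.193 0 0; 0.3 -0.22 -0.193 0 0" --grip_force 15

```text
time: 1.0
tcp_pos: [0.345, 0.2382, 0.4048]
tool_rot: [-0.647, -3.074, -0.0]
wrist_force: [-0.2, 0.4, -0.7]
grip_width: 0.0571
gripper_force: 0.0
```

jog_arm --rows "0.3 -0.22 -0.192 0.05 7.6; 0.3 -0.22 -0.192 0.05 15.2; 0.3 -0.22 -0.192 0.05 22.85; 0.3 -0.22 -0.192 0.1 22.85; 0.3 -0.22 -0.192 0.1 22.85; 0.3 -0.22 -0.192 0.1 22.85; 0.3 -0.22 -0.192 0.1 22.85; 0.3 -0.22 -0.192 0.1 22.85"

```text
time: 1.8
tcp_pos: [0.4698, -0.0252, 0.3039]
tool_rot: [-1.24, -2.884, -0.0]
wrist_force: [-0.1, 0.7, 0.7]
grip_width: 0.0573
gripper_force: 0.0
```

```bash
python3 -c "
from h import *
info([.4695,-.0258,.212],X)
c=camera('top');x=c['pixels'][140:275,190:340];cv2.imwrite('pics/t1.png',cv2.resize(x,None,fx=4,fy=4))"
```

```text
t 1.8 tcp [ 0.4698 -0.0252  0.3039] box xy 39.2 -41.1 F box -0.5 -0.6 0.7 w 0.0573 gf 0.0 q6 -1.06
tool axes in box: x -0.0 -1.0 y -1.0 0.0 zz -1.0
shift tool [-0.0004 -0.0005  0.0919]
yaw -0.03
```

View pics/t1.png

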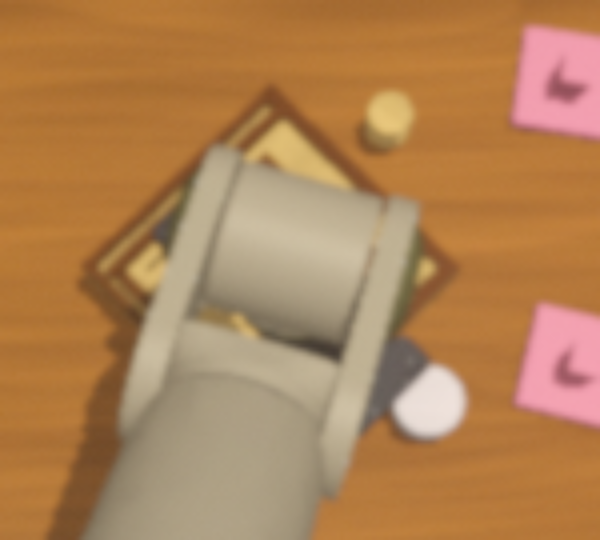

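The view is mostly blocked by the arm, but the gripper is lined up over the box's lower knob. Now I'll lower it around the round knob and close gently.

jog_arm --rows "0.3 0 0 0.03 0; 0.3 0 0 0.06 0; 0.3 0 0 0.075 0; 0.3 0 0 0.085 0; 0.3 0 0 0.09 0; 0.3 0 0 0.09 0" --grip_force 5

```text
time: 2.45
tcp_pos: [0.4692, -0.0246, 0.2151]
tool_rot: [1.238, 2.887, 0.0]
wrist_force: [-0.2, -0.6, -0.2]
grip_width: 0.057
gripper_force: 0.0
```

```bash
python3 -c "
from h import *
info()
c=camera('scene');x=c['pixels'][120:240,200:340];cv2.imwrite('pics/s1.png',cv2.resize(x,None,fx=5,fy=5,interpolation=2))"
```

```text
t 2.45 tcp [ 0.4692 -0.0246  0.2151] box xy 39.2 -41.9 F box 0.5 0.3 -0.2 w 0.057 gf 0.0 q6 -1.07
tool axes in box: x 0.001 -1.0 y -1.0 -0.001 zz -1.0
```

View pics/s1.png

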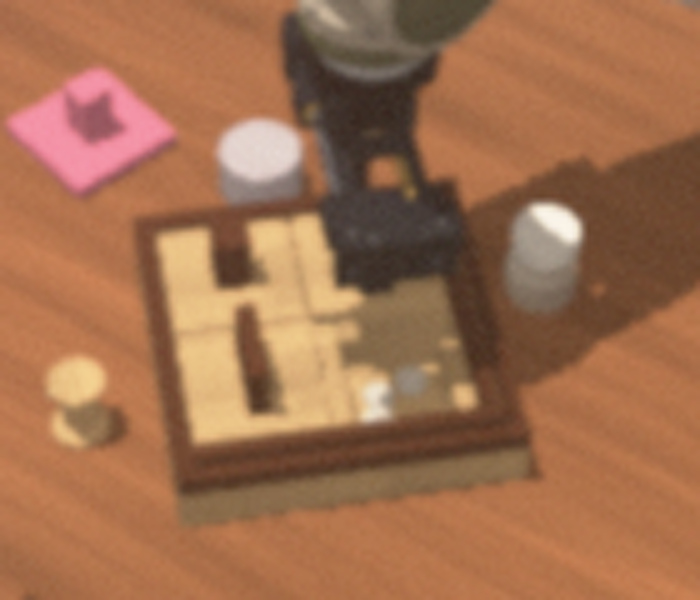

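The gripper straddles the round knob, at about (390,235) in this crop. I'll close it now.

jog_arm --rows "0 0 0 0.003 0; -0.2 0 0 0.003 0; -0.3 0 0 0.003 0; -0.4 0 0 0.003 0; -0.4 0 0 0.003 0; -0.4 0 0 0.003 0; -0.4 0 0 0.003 0" --grip_force 5

```text
time: 3.2
tcp_pos: [0.4695, -0.0253, 0.212]
tool_rot: [1.24, 2.885, 0.001]
wrist_force: [2.6, 4.1, 1.1]
grip_width: 0.0336
gripper_force: 5.0
```

```bash
python3 -c "
from h import *
info()"
```

```text
t 3.2 tcp [ 0.4695 -0.0253  0.212 ] box xy 39.5 -41.2 F box -4.7 -1.2 1.1 w 0.0336 gf 4.999926734017208 q6 -1.07
tool axes in box: x -0.0 -1.0 y -1.0 0.0 zz -1.0
```

jog_arm --rows "-0.4 0 0.002 0 0; -0.4 0 0.004 0 0; -0.4 0 0.004 0 0" --grip_force 25

```text
time: 3.5
tcp_pos: [0.472, -0.0228, 0.212]
tool_rot: [-1.239, -2.886, 0.002]
wrist_force: [-2.3, -0.4, 5.6]
grip_width: 0.033
gripper_force: 25.0
```

jog_arm --rows "-0.6 0 0.008 0 0; -0.6 0 0.018 0 0; -0.6 0 0.028 0 0; -0.6 0 0.038 0 0; -0.6 0 0.048 0 0; -0.6 0 0.058 0 0; -0.6 0 0.066 0 0; -0.6 0 0.068 0 0"

```text
time: 4.3
tcp_pos: [0.5216, 0.0242, 0.212]
tool_rot: [-1.239, -2.887, 0.002]
wrist_force: [-3.7, -3.0, 7.0]
grip_width: 0.0332
gripper_force: 25.0
```

```bash
python3 -c "
from h import *
info()"
```

```text
t 4.3 tcp [0.5216 0.0242 0.212 ] box xy -32.4 -41.3 F box 4.8 -0.3 7.0 w 0.0332 gf 25.001942133530974 q6 -0.94
tool axes in box: x 0.001 -1.0 y -1.0 -0.001 zz -1.0
```

jog_arm --rows "-0.6 0 0.001 -0.0007 0; -0.6 0 0.002 -0.0007 0; -0.6 0 0.003 -0.0007 0; -0.6 0 0.004 -0.0007 0; -0.6 0 0.005 -0.0007 0; -0.6 0 0.006 -0.0007 0; -0.6 0 0.007 -0.0007 0; -0.6 0 0.007 -0.0007 0"

```text
time: 5.1
tcp_pos: [0.5266, 0.0291, 0.2124]
tool_rot: [1.24, 2.886, 0.0]
wrist_force: [0.8, -0.3, -1.0]
grip_width: 0.0329
gripper_force: 25.0
```

```bash
python3 -c "
from h import *
info()"
```

```text
t 5.1 tcp [0.5266 0.0291 0.2124] box xy -39.4 -41.3 F box -0.3 0.8 -1.0 w 0.0329 gf 25.000097416341305 q6 -0.93
tool axes in box: x 0.0 -1.0 y -1.0 -0.0 zz -1.0
```

jog_arm --rows "-0.6 0 0.0005 0 0; -0.6 0 0.001 0 0; -0.6 0 0.0015 0 0; -0.6 0 0.002 0 0; -0.6 0 0.002 0 0"

```text
time: 5.6
tcp_pos: [0.528, 0.0304, 0.2125]
tool_rot: [1.24, 2.886, 0.0]
wrist_force: [-0.3, 0.9, -0.4]
grip_width: 0.0334
gripper_force: 25.0
```

jog_arm --rows "-0.6 0 0.0005 0 0; -0.6 0 0.001 0 0; -0.6 0 0.001 0 0"

```text
time: 5.9
tcp_pos: [0.5287, 0.0311, 0.2124]
tool_rot: [-1.24, -2.886, -0.0]
wrist_force: [0.4, 0.0, -1.6]
grip_width: 0.0333
gripper_force: 25.0
```

jog_arm --rows "-0.6 0 0.0005 0 0; -0.6 0 0.001 0 0; -0.6 0 0.0015 0 0; -0.6 0 0.0015 0 0"

```text
time: 6.3
tcp_pos: [0.5298, 0.0321, 0.2124]
tool_rot: [-1.24, -2.886, -0.0]
wrist_force: [0.3, 0.6, -1.2]
grip_width: 0.0331
gripper_force: 25.0
```

jog_arm --rows "-0.6 0 0.0005 0 0; -0.6 0 0.001 0 0; -0.6 0 0.001 0 0"

```text
time: 6.6
tcp_pos: [0.5306, 0.0328, 0.2125]
tool_rot: [1.24, 2.886, 0.0]
wrist_force: [0.3, 0.0, -1.2]
grip_width: 0.0333
gripper_force: 25.0
```

jog_arm --rows "-0.6 0 0.0005 0 0; -0.6 0 0.001 0 0; -0.6 0 0.0015 0 0; -0.6 0 0.0015 0 0"

```text
time: 7.0
tcp_pos: [0.5314, 0.0335, 0.2125]
tool_rot: [-1.239, -2.886, 0.002]
wrist_force: [-3.2, -3.8, 1.4]
grip_width: 0.0334
gripper_force: 25.0
```

jog_arm --rows "-0.6 0 0.0005 0 0; -0.6 0 0.001 0 0; -0.6 0 0.001 0 0"

```text
time: 7.3
tcp_pos: [0.5317, 0.0337, 0.2125]
tool_rot: [-1.239, -2.885, 0.005]
wrist_force: [-7.8, -9.4, 3.6]
grip_width: 0.0334
gripper_force: 25.0
```

Contact at about 12 N. I'll hold, then take the load off and release.

jog_arm --rows "-0.6 0 0 0 0; -0.6 0 0 0 0; -0.6 0 0 0 0; -0.6 0 0 0 0; -0.6 0 0 0 0"

```text
time: 7.8
tcp_pos: [0.5317, 0.0337, 0.2125]
tool_rot: [-1.239, -2.885, 0.005]
wrist_force: [-7.3, -8.0, 3.5]
grip_width: 0.0335
gripper_force: 25.0
```

jog_arm --rows "-0.6 0 -0.001 0 0; -0.6 0 -0.002 0 0; -0.3 0 -0.002 0 0; 0 0 -0.002 0 0; 0.3 0 -0.002 0 0; 0.3 0 -0.002 0 0; 0.3 0 -0.002 0 0; 0.3 0 -0.002 0 0"

```text
time: 8.6
tcp_pos: [0.5309, 0.0331, 0.2125]
tool_rot: [1.24, 2.886, 0.0]
wrist_force: [0.1, 0.5, -0.3]
grip_width: 0.0569
gripper_force: 0.0
```

```bash
python3 -c "
from h import *
info()"
```

```text
t 8.6 tcp [0.5309 0.0331 0.2125] box xy -45.3 -41.3 F box -0.4 -0.3 -0.3 w 0.0569 gf 0.0 q6 -0.92
tool axes in box: x -0.0 -1.0 y -1.0 0.0 zz -1.0
```

jog_arm --rows "0.3 0 0 -0.03 0; 0.3 0 0 -0.07 0; 0.3 0 0 -0.09 0; 0.3 -0.01 -0.01 -0.09 -8; 0.3 -0.03 -0.03 -0.09 -16; 0.3 -0.05 -0.05 -0.09 -24; 0.3 -0.07 -0.07 -0.09 -32; 0.3 -0.08 -0.085 -0.09 -40"

```text
time: 9.4
tcp_pos: [0.5243, -0.0851, 0.3025]
tool_rot: [0.171, 3.137, -0.001]
wrist_force: [-0.4, 0.6, -0.3]
grip_width: 0.0573
gripper_force: 0.0
```

jog_arm --rows "0.3 0 0 0 -8; 0.3 0 0 0 -16; 0.3 0 0 0 -24; 0.3 0 0 0 -32; 0.3 0 0 0 -40; 0.3 0 0 0 -48; 0.3 0 0 0 -50; 0.3 0 0 0 -50"

```text
time: 10.2
tcp_pos: [0.5243, -0.0834, 0.3024]
tool_rot: [1.164, -2.918, -0.0]
wrist_force: [0.4, -0.2, 0.2]
grip_width: 0.0574
gripper_force: 0.0
```

```bash
python3 -c "
from h import *
info([.5237,-.0833,.2125],Y)
c=camera('scene');x=c['pixels'][120:240,200:340];cv2.imwrite('pics/s2.png',cv2.resize(x,None,fx=5,fy=5,interpolation=2))"
```

```text
t 10.2 tcp [ 0.5243 -0.0834  0.3024] box xy 39.7 38.6 F box -0.2 0.4 0.2 w 0.0574 gf 0.0 q6 -2.71
tool axes in box: x 1.0 0.0 y 0.0 -1.0 zz -1.0
shift tool [0.0003 0.0004 0.0899]
yaw 0.01
```

View pics/s2.png

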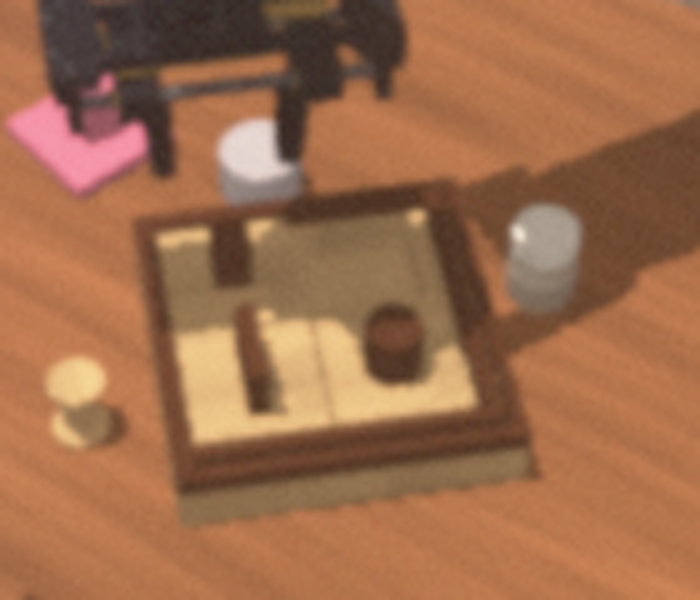

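The round cover now sits in the former open well, at about (393,345) in the crop, and the square and bar are undisturbed. Lowering onto the square knob.

jog_arm --rows "0.3 0 0 0.03 0; 0.3 0 0 0.06 0; 0.3 0 0 0.075 0; 0.3 0 0 0.085 0; 0.3 0 0 0.09 0; 0.3 0 0 0.09 0" --grip_force 5

```text
time: 10.85
tcp_pos: [0.5244, -0.0835, 0.2124]
tool_rot: [1.163, -2.918, -0.0]
wrist_force: [-0.6, -0.6, -0.9]
grip_width: 0.0576
gripper_force: 0.0
```

jog_arm --rows "0 0 0 0 0; -0.2 0 0 0 0; -0.4 0 0 0 0; -0.5 0 0 0 0; -0.7 0 0 0 0; -0.7 0 0 0 0; -0.7 0 0 0 0; -0.7 0 0 0 0"

```text
time: 11.65
tcp_pos: [0.5243, -0.0834, 0.2127]
tool_rot: [-1.164, 2.918, -0.0]
wrist_force: [-2.4, 0.6, 5.4]
grip_width: 0.0219
gripper_force: 5.0
```

```bash
python3 -c "
from h import *
info()"
```

```text
t 11.65 tcp [ 0.5243 -0.0834  0.2127] box xy 39.7 38.6 F box 1.3 -2.1 5.4 w 0.0219 gf 4.999702404165873 q6 -2.71
tool axes in box: x 1.0 0.0 y 0.0 -1.0 zz -1.0
```

jog_arm --rows "-0.7 0 0.002 -0.0005 0; -0.7 0 0.004 -0.0005 0; -0.7 0 0.004 -0.0005 0" --grip_force 25

```text
time: 11.95
tcp_pos: [0.5213, -0.0803, 0.2127]
tool_rot: [1.164, -2.917, -0.001]
wrist_force: [0.4, 0.5, -0.9]
grip_width: 0.0219
gripper_force: 25.0
```

jog_arm --rows "-0.7 0 0.008 0 0; -0.7 0 0.018 0 0; -0.7 0 0.028 0 0; -0.7 0 0.038 0 0; -0.7 0 0.048 0 0; -0.7 0 0.058 0 0; -0.7 0 0.066 0 0; -0.7 0 0.068 0 0"

```text
time: 12.75
tcp_pos: [0.4741, -0.0305, 0.213]
tool_rot: [1.165, -2.917, -0.001]
wrist_force: [-0.7, 1.0, -1.8]
grip_width: 0.0219
gripper_force: 25.0
```

```bash
python3 -c "
from h import *
info()"
```

```text
t 12.75 tcp [ 0.4741 -0.0305  0.213 ] box xy 39.7 -34.3 F box -0.2 -1.2 -1.8 w 0.0219 gf 24.99922181479633 q6 -2.64
tool axes in box: x 1.0 0.001 y 0.001 -1.0 zz -1.0
```

jog_arm --rows "-0.7 0 0.001 0 0; -0.7 0 0.002 0 0; -0.7 0 0.003 0 0; -0.7 0 0.0035 0 0; -0.7 0 0.004 0 0; -0.7 0 0.004 0 0"

```text
time: 13.35
tcp_pos: [0.472, -0.0283, 0.2129]
tool_rot: [1.164, -2.918, -0.0]
wrist_force: [0.9, 0.1, -2.0]
grip_width: 0.0219
gripper_force: 25.0
```

jog_arm --rows "-0.7 0 0.0005 0 0; -0.7 0 0.001 0 0; -0.7 0 0.0015 0 0; -0.7 0 0.0015 0 0"

```text
time: 13.75
tcp_pos: [0.4709, -0.0272, 0.2129]
tool_rot: [1.164, -2.918, -0.0]
wrist_force: [0.7, 0.4, -1.7]
grip_width: 0.0216
gripper_force: 25.0
```

jog_arm --rows "-0.7 0 0.0005 0 0; -0.7 0 0.001 0 0; -0.7 0 0.0015 0 0; -0.7 0 0.0015 0 0"

```text
time: 14.15
tcp_pos: [0.4699, -0.0261, 0.2129]
tool_rot: [1.164, -2.918, -0.0]
wrist_force: [-0.6, -0.1, -1.9]
grip_width: 0.0217
gripper_force: 25.0
```

jog_arm --rows "-0.7 0 0.0005 0 0; -0.7 0 0.001 0 0; -0.7 0 0.0015 0 0; -0.7 0 0.0015 0 0"

```text
time: 14.55
tcp_pos: [0.4688, -0.025, 0.213]
tool_rot: [1.164, -2.918, -0.0]
wrist_force: [0.1, -0.3, -2.2]
grip_width: 0.0219
gripper_force: 25.0
```

jog_arm --rows "-0.7 0 0.0005 0 0; -0.7 0 0.001 0 0; -0.7 0 0.001 0 0"

```text
time: 14.85
tcp_pos: [0.4682, -0.0243, 0.2129]
tool_rot: [1.164, -2.918, -0.0]
wrist_force: [0.8, -0.3, -2.3]
grip_width: 0.0219
gripper_force: 25.0
```

jog_arm --rows "-0.7 0 0.0005 0 0; -0.7 0 0.001 0 0; -0.7 0 0.001 0 0"

```text
time: 15.15
tcp_pos: [0.4675, -0.0235, 0.2129]
tool_rot: [1.164, -2.918, -0.0]
wrist_force: [-0.4, 0.1, -1.8]
grip_width: 0.0216
gripper_force: 25.0
```

jog_arm --rows "-0.7 0 0.0005 0 0; -0.7 0 0.001 0 0; -0.7 0 0.001 0 0"

```text
time: 15.45
tcp_pos: [0.4668, -0.0228, 0.2129]
tool_rot: [1.164, -2.918, -0.0]
wrist_force: [-0.1, 0.4, -2.4]
grip_width: 0.0219
gripper_force: 25.0
```

jog_arm --rows "-0.7 0 0.0005 0 0; -0.7 0 0.001 0 0; -0.7 0 0.001 0 0"

```text
time: 15.75
tcp_pos: [0.4661, -0.0221, 0.213]
tool_rot: [1.164, -2.918, -0.0]
wrist_force: [0.0, 0.4, -1.9]
grip_width: 0.0218
gripper_force: 25.0
```

jog_arm --rows "-0.7 0 0.0005 0 0; -0.7 0 0.001 0 0; -0.7 0 0.001 0 0"

```text
time: 16.05
tcp_pos: [0.4654, -0.0213, 0.2129]
tool_rot: [1.164, -2.918, -0.0]
wrist_force: [-0.0, -0.1, -2.4]
grip_width: 0.0222
gripper_force: 25.0
```

jog_arm --rows "-0.7 0 0.0005 0 0; -0.7 0 0.001 0 0; -0.7 0 0.001 0 0"

```text
time: 16.35
tcp_pos: [0.4647, -0.0206, 0.2129]
tool_rot: [1.164, -2.918, -0.0]
wrist_force: [0.4, -0.3, -2.2]
grip_width: 0.0221
gripper_force: 25.0
```

jog_arm --rows "-0.7 0 0.0005 0 0; -0.7 0 0.001 0 0; -0.7 0 0.001 0 0"

```text
time: 16.65
tcp_pos: [0.4643, -0.0202, 0.2131]
tool_rot: [-1.164, 2.917, -0.002]
wrist_force: [1.4, -4.0, -1.9]
grip_width: 0.0217
gripper_force: 25.0
```

```bash
python3 -c "
from h import *
info()"
```

```text
t 16.65 tcp [ 0.4643 -0.0202  0.2131] box xy 39.7 -48.5 F box 1.7 3.8 -1.9 w 0.0217 gf 25.004212986677885 q6 -2.63
tool axes in box: x 1.0 0.0 y 0.0 -1.0 zz -1.0
```

Contact has begun at about 4 N. Another 1 mm should bring it near 10 N.

jog_arm --rows "-0.7 0 0.0005 0 0; -0.7 0 0.001 0 0; -0.7 0 0.001 0 0; -0.7 0 0.001 0 0; -0.7 0 0.001 0 0; -0.7 0 0.001 0 0; -0.7 0 0.001 0 0"

```text
time: 17.35
tcp_pos: [0.464, -0.0199, 0.2132]
tool_rot: [-1.164, 2.916, -0.004]
wrist_force: [3.6, -6.9, -4.3]
grip_width: 0.0219
gripper_force: 25.0
```

```bash
python3 -c "
from h import *
info()"
```

```text
t 17.35 tcp [ 0.464  -0.0199  0.2132] box xy 39.7 -48.9 F box 2.2 7.5 -4.3 w 0.0219 gf 25.01965124392882 q6 -2.63
tool axes in box: x 1.0 0.0 y 0.0 -1.0 zz -1.0
```

jog_arm --rows "-0.7 0 0.0006 0 0; -0.7 0 0.0006 0 0; -0.7 0 0.0006 0 0; -0.7 0 0.0006 0 0; -0.7 0 0.0006 0 0"

```text
time: 17.85
tcp_pos: [0.4639, -0.0197, 0.2133]
tool_rot: [-1.164, 2.916, -0.006]
wrist_force: [3.6, -8.7, -4.5]
grip_width: 0.022
gripper_force: 25.0
```

jog_arm --rows "-0.7 0 -0.001 0 0; -0.7 0 -0.002 0 0; -0.3 0 -0.002 0 0; 0 0 -0.002 0 0; 0.3 0 -0.002 0 0; 0.3 0 -0.002 0 0; 0.3 0 -0.002 0 0; 0.3 0 -0.002 0 0"

```text
time: 18.65
tcp_pos: [0.4643, -0.0202, 0.213]
tool_rot: [1.164, -2.918, -0.0]
wrist_force: [0.4, 0.3, -0.4]
grip_width: 0.0574
gripper_force: 0.0
```

jog_arm --rows "0.3 0 0 -0.02 0; 0.3 0 0 -0.05 0; 0.3 0 0 -0.1 0; 0.3 0 0 -0.15 0; 0.3 0 0 -0.15 0; 0.3 -0.05 0 -0.15 0; 0.3 -0.05 0 -0.15 0; 0.3 -0.05 0 -0.15 0"

```text
time: 19.45
tcp_pos: [0.5007, 0.0146, 0.362]
tool_rot: [1.166, -2.916, -0.001]
wrist_force: [-0.2, 0.1, 0.6]
grip_width: 0.0572
gripper_force: 0.0
```

```bash
python3 -c "
from h import *
info()
c=camera('scene');x=c['pixels'][120:240,200:340];cv2.imwrite('pics/s3.png',cv2.resize(x,None,fx=5,fy=5,interpolation=2))"
```

```text
t 19.45 tcp [0.5007 0.0146 0.362 ] box xy -10.6 -48.7 F box 0.1 -0.2 0.6 w 0.0572 gf 0.0 q6 -2.54
tool axes in box: x 1.0 0.001 y 0.001 -1.0 zz -1.0
```

View pics/s3.png

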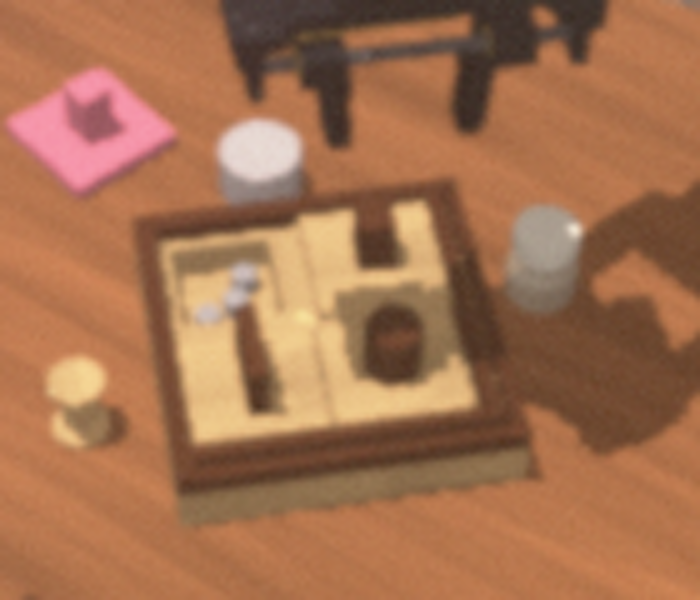

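The round cover (393,345) and square cover (377,235) are both in place. The showcase well is open at (225,285), the bar cover hasn't moved, and the gripper is clear.

```bash
python3 -c "
from bench import *
print(sign_off())"
```

```text
the job is handed in; nothing more can be done
None
```

I slid both covers home, round first at about 12 N and then square at about 9 N, and handed the job in at about 19.5 s. The bar-knobbed cover and the bystanders near the box looked unmoved in the last picture, but no verdict came back.

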